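Count along the module rack and push the yellow module into the third gap

TASK

With the fingers shut, start on the red end plate and run a fingertip along the tops of the rack's dividers, touching each one as you pass it and counting the gaps, filled or empty, up to the third gap from the red end. Then push the yellow module over the bench to that third gap and all the way in against the rear rail, standing upright and square between its two dividers. Only push it, never lift it or tip it over, and leave the other modules and the things lying around where they are.

Things in the scene. Friction and masses are not known exactly. Their poses are not given: they have to be found in the camera images.
- rack: Rack: aluminium rear rail 400 mm long (y), 22 deep, 48 high; 7 uprights (2 end plates, 5 black dividers), 56 high, reach 85 mm out from it to the robot: 6 gaps about 54 mm apart, 38 to 50 clear. No floor: modules slide on the bench. Fixed, rigid. Origin: on the bench below the middle of the rail's front face, the stop for modules; x away from the robot into the rack, y along the rail to the robot's left, z up.
- end_red: Red end plate of the rack, 10 mm thick (y), 85 deep (x), 56 high, top and front edge rounded at 5 mm; stands at either end of the row. Fixed, rigid. Origin: centre of its underside; axes as the rack's. Gaps are counted from it: the first lies between it and the next divider, the third between the second and third dividers from it.
- div1: Black divider of the rack, number 1 of five counted from the robot's left (rack +y) to its right; same shape as the red end plate. Fixed. Origin: centre of its underside; axes as the rack's. Its place along the rail varies a few mm.
- div2: Black divider of the rack, number 2 of five counted from the robot's left (rack +y) to its right; same shape as the red end plate. Fixed. Origin: centre of its underside; axes as the rack's. Its place along the rail varies a few mm.
- div3: Black divider of the rack, number 3 of five counted from the robot's left (rack +y) to its right; same shape as the red end plate. Fixed. Origin: centre of its underside; axes as the rack's. Its place along the rail varies a few mm.
- div4: Black divider of the rack, number 4 of five counted from the robot's left (rack +y) to its right; same shape as the red end plate. Fixed. Origin: centre of its underside; axes as the rack's. Its place along the rail varies a few mm.
- div5: Black divider of the rack, number 5 of five counted from the robot's left (rack +y) to its right; same shape as the red end plate. Fixed. Origin: centre of its underside; axes as the rack's. Its place along the rail varies a few mm.
- end_grey: Grey end plate of the rack, 10 mm thick (y), 85 deep (x), 56 high, top and front edge rounded at 5 mm; stands at either end of the row. Fixed, rigid. Origin: centre of its underside; axes as the rack's. It closes the other end of the row.
- module_yellow: The yellow module: upright box 100 mm long (x), 34 wide (y), 46 high, 0.25 to 0.45 kg, loose on the bench in front of the rack, roughly end-on to it, left or right of the middle. Both ends are alike for this job. Origin: centre of its underside. Pushed home, its far end touches the rear rail and its near end stands 15 mm out of the uprights.
- module_blue: A blue plug-in module of the same shape and size as the yellow one, loose, standing in front of the rack on the other side of the middle from the yellow one. To be left where it is. Origin: centre of its underside.
- module_white: A white plug-in module of the same shape and size as the yellow one, loose, standing home in one of the rack's gaps (never the third). To be left where it is. Origin: centre of its underside.
- module_green: A green plug-in module of the same shape and size as the yellow one, loose, standing home in another of the rack's gaps (never the third). To be left where it is. Origin: centre of its underside.
- meter: Orange handheld meter lying face up on the bench to the robot's left, 150 x 78 x 36 mm. To be left where it is. Origin: centre of its underside.
- screwdriver: Screwdriver lying on the bench to the robot's right. To be left where it is.
- plug_a: Steel circular cable plug standing on the bench, 22 mm across, 42 mm high. To be left where it is. Origin: centre of its underside.
- plug_b: A second such plug.
There are look-alikes about, which are no part of the job. What is shaped like the div1 but blue is not meant.

How it is judged:
By the outcome, as a careful person would: the job done as asked, in the order asked, and still so for the second after the job is handed in, with the robot touching nothing.
It also fails if it takes over 64 s, if anything falls off the work surface, if the arm or the gripper's body presses on something with over 40 N, if the wrist force passes 120 N, or if a joint passes its speed limit or range.

ROBOT

A 7-joint arm with a two-finger parallel gripper is mounted at the origin on the work surface. World frame = base frame: x ahead of the robot, y to its left, z up, the work surface at z = 0. Lengths are in m, angles in rad, forces in N, time in s.
With the tool pointing down it reaches from about 0.425 to 0.975 m from the base axis. Payload 16.7 kg.
Tool frame: the origin (TCP) lies on the mounting face of the last link; the fingertips stand 173 mm ahead of it and the grasp point (between the pads) lies 155 mm ahead of it; x points along the fingers, y is the direction in which the jaws open and shut, and the axes are right-handed (so a half turn about x gives the same grasp; the last joint's range is limited). The gripper opens to 85 mm and grips with 20 to 120 N. Pads are 22 mm wide; open, the fingers measure 114 mm over their backs; the gripper's body (76 mm by 85 mm) begins 54 mm behind the grasp point. The pads swing forward as they close: fully open they stand 13 mm farther back than shut.
Start: joints at [-1.252, 0.426, 0.074, 1.606, -0.034, 1.111, -0.067], TCP at [0.305, 0.602, 0.405] pointing down, gripper open.
Joint ranges: [-2.85, 2.85], [-0.5, 2.14], [-1.23, 1.37], [0.21, 2.46], [-1.02, 4.16], [0.16, 2.05], [-2.73, 2.73]. Speed limits (rad/s): [1.89, 1.89, 2.39, 2.39, 3.01, 3.01, 3.01].

INTERFACE

Orientations are given as a rotation vector (axis times angle).
In Python, from station import env gives the robot as it stands. Calls block until the motion is done:
- env.movep(position, orientation): joint-space move of the TCP to a pose.
- env.servo_line(position, rot=None, v=0.15, f_stop=None): straight line of the TCP; rot=None keeps the orientation; v is the mean speed in m/s. With f_stop (N) it stops when the force on the tool has changed by that much, and returns True; else False.
- env.move_joints(angles): joint-space move.
- env.move_gripper(opening): finger opening in m; the grip force is fixed at half the most; returns when the fingers have stopped.
- env.pause(seconds).
- env.ik(position, orientation): joint angles nearest the present ones, or None.
- env.get_state(): the state.
- env.grab_frame(name): name is "side" or "top" or "wrist"; returns the picture (420x560x3 uint8, blue, green, red); there is no depth.
- env.camera_params(name): a dict with "vfov" (degrees; the focal length in pixels is half the picture's height over the tangent of half this angle, whatever the lens; pixels are square), "cx", "cy" (the principal point, pixels), "rvec" (rotation vector, rad) and "tvec" (3), from world to camera coordinates, as OpenCV has them. Camera axes: x right, y down, z forward; pixel columns grow to the right and rows downward; lengths in m; the calibration is good to about 2 mm. A picture is of the moment at which its call begins: read the wrist's pose just before it. camera_params takes no time and is no camera call; for the wrist camera it gives the pose at the moment of the call.
A pose or a line that the arm cannot do raises env.MotionError and nothing moves.
- env.finish_job(): hands the job in, once; it reports no verdict.
The state is a dict: "t": time; "joints": joint angles; "joint_vel": joint speeds; "effort": joint torques, N m; "position": TCP position; "orientation": TCP orientation; "ft_force": force on the tool from outside, world axes, zero at the start; "wrist_torque": the same for the moment, N m; "finger_gap": finger opening in m.
Only numpy, scipy, OpenCV 4.12 (cv2) and the standard library are available. Lean on these libraries where they do the work, as an engineer would, in place of code of your own. Each camera call takes 0.05 s, during which the arm holds its last target.

## Working session

There is one attempt and no reset: what is moved stays moved. The work goes in short steps, each a Python script; the robot and the scene stay as the last script left them, time stands still between calls to the robot, and variables do not carry over. Pictures are saved under pics/ and viewed, and the job is handed in when it is done.

```bash
ls; mkdir -p pics; python3 - <<'E'
from station import env
import cv2
s=env.get_state();print(s)
for n in("side","top","wrist"):
    p=env.camera_params(n);print(n,p)
    cv2.imwrite(f"pics/a_{n}.png",env.grab_frame(n))
E
```

```text
pics
{'t': 0.0, 'joints': array([-1.25147053,  0.4267023 ,  0.0738379 ,  1.60661738, -0.03410618,
        1.11078624, -0.06713062]), 'joint_vel': array([ 2.40064797e-04,  6.43916175e-04,  9.88207616e-05,  7.88320895e-04,
        1.24966092e-03,  4.14445426e-04, -1.00556450e-03]), 'effort': array([-1.85772900e-03, -9.49822783e+01,  3.75983968e+00, -4.63531637e+01,
        1.91316922e-02,  1.00604387e-02, -2.80511529e-06]), 'position': array([0.3049098 , 0.60199449, 0.4040253 ]), 'orientation': array([ 0.36667767,  1.53956423, -0.3686341 ]), 'ft_force': array([ 0.55683172, -0.26834236, -0.02642742]), 'wrist_torque': array([ 0.03515982, -0.03287096,  0.02634955]), 'finger_gap': 0.08530527977791041}
side {'vfov': 49.97379330077232, 'cx': 273.1990534612924, 'cy': 213.87820622266028, 'rvec': array([ 2.1756204 , -0.50826036,  0.27050734]), 'tvec': array([-0.47705503,  0.19655475,  0.83900795])}
top {'vfov': 42.68525488249468, 'cx': 287.78705356028195, 'cy': 205.3025519431884, 'rvec': array([ 2.16379671, -2.1649673 ,  0.09933319]), 'tvec': array([0.05222362, 0.55393672, 1.1524087 ])}
wrist {'vfov': 68.6250729882851, 'cx': 282.7159063751353, 'cy': 208.3017613105928, 'rvec': array([-2.43486254, -1.49799568, -0.23935815]), 'tvec': array([-0.673509  , -0.04308209,  0.38010507])}
```

View pics/a_top.png

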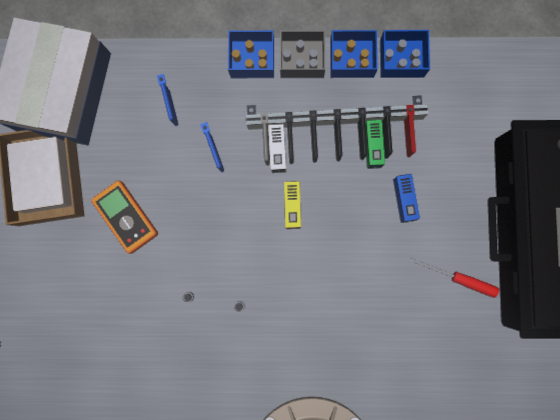

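View pics/a_side.png

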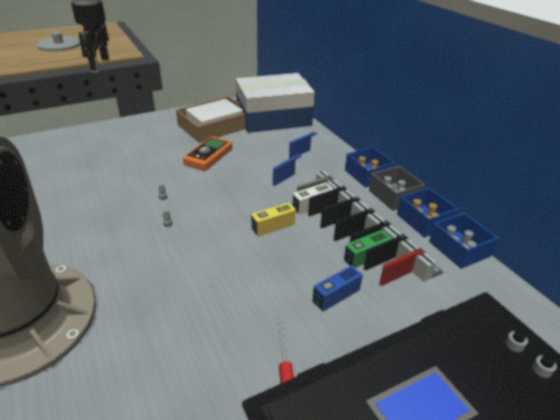

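View pics/a_wrist.png

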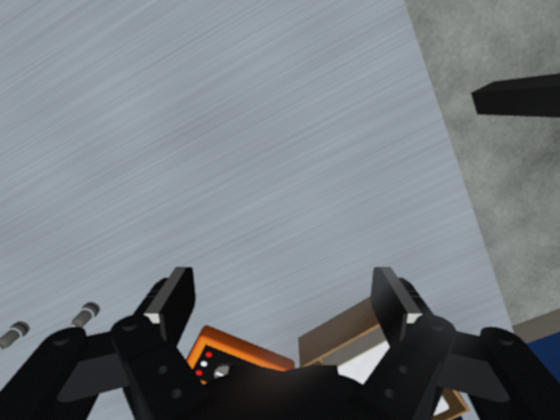

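The top view shows the rack, with its red end plate at about (410,130) and dividers at about 388, 362, 338, 314 and 290. The grey end is at 265. White sits in the gap at 277 and green in the gap at 375, which is gap 2. The yellow module is at (292,205) and the blue one at (407,197). Possible mix-ups:
- **Modules:** yellow (292,205), against blue (407,197), white (277,147) and green (375,142).
- **Dividers:** blue plates at (166,98) and (212,147) are decoys.
- **Red items:** red end plate (410,130), against the screwdriver handle (475,285).

Next is a close crop and a first position estimate.

```bash
cat > h.py <<'E'
import numpy as np, cv2
from scipy.spatial.transform import Rotation as R
def cam(p):
    f=210/np.tan(np.radians(p["vfov"])/2)
    K=np.array([[f,0,p["cx"]],[0,f,p["cy"]],[0,0,1]])
    return K,R.from_rotvec(p["rvec"]).as_matrix(),np.array(p["tvec"])
def ray(p,uv,z):
    K,Rm,t=cam(p); uv=np.atleast_2d(uv).astype(float)
    d=(np.linalg.inv(K)@np.c_[uv,np.ones(len(uv))].T).T@Rm
    c=-Rm.T@t
    return c+d*((z-c[2])/d[:,2])[:,None]
def proj(p,X):
    K,Rm,t=cam(p); q=(K@(Rm@np.atleast_2d(X).T+t[:,None])).T
    return q[:,:2]/q[:,2:]
E
python3 - <<'E'
from station import env
from h import *
p=env.camera_params("top"); im=cv2.imread("pics/a_top.png")
cv2.imwrite("pics/crop.png",cv2.resize(im[90:240,230:440],None,fx=3.8,fy=3.8,interpolation=cv2.INTER_CUBIC))
def r(u,v,z): print((u,v),ray(p,(u,v),z)[0].round(3))
for u,v in[(247,118),(428,111)]: r(u,v,.048)
for u,v in[(410,108),(412,154),(388,156),(363,158),(338,158),(314,160),(292,155),(266,160)]: r(u,v,.056)
for lo,hi,n in[((20,120,90),(35,255,255),'y'),((105,150,60),(125,255,255),'b'),((50,120,50),(75,255,255),'g')]:
    m=cv2.inRange(cv2.cvtColor(im,cv2.COLOR_BGR2HSV),lo,hi); m[:90]=0;m[:,:240]=0;m[:,490:]=0
    c=max(cv2.findContours(m,0,2)[0],key=cv2.contourArea)
    b=cv2.boxPoints(cv2.minAreaRect(c)); print(n,cv2.minAreaRect(c),ray(p,b,.046)[:,:2].round(3).tolist())
E
```

```text
(247, 118) [0.745 0.141 0.048]
(428, 111) [ 0.76  -0.256  0.048]
(410, 108) [ 0.764 -0.215  0.056]
(412, 154) [ 0.662 -0.217  0.056]
(388, 156) [ 0.658 -0.165  0.056]
(363, 158) [ 0.654 -0.111  0.056]
(338, 158) [ 0.654 -0.057  0.056]
(314, 160) [ 0.65  -0.005  0.056]
(292, 155) [0.661 0.043 0.056]
(266, 160) [0.65  0.099 0.056]
y ((292.5, 204.5), (45.0, 15.0), 90.0) [[0.603, 0.058], [0.603, 0.025], [0.505, 0.025], [0.505, 0.058]]
b ((407.474853515625, 197.26394653320312), (45.631568908691406, 15.259078979492188), 79.50852966308594) [[0.615, -0.183], [0.621, -0.216], [0.524, -0.231], [0.518, -0.199]]
g ((375.3738708496094, 142.04638671875), (44.76624298095703, 16.177902221679688), 85.76361083984375) [[0.74, -0.119], [0.742, -0.155], [0.643, -0.16], [0.64, -0.125]]
```

View pics/crop.png

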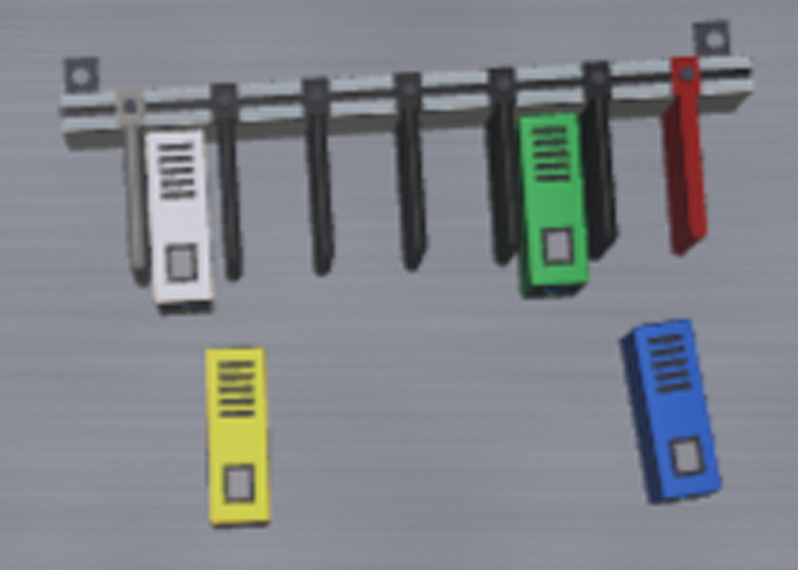

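```bash
cat >> h.py <<'E'
def ori(jaw_yaw):  # tool x down, tool y at jaw_yaw in the world xy plane
    x=np.array([0,0,-1.]); y=np.array([np.cos(jaw_yaw),np.sin(jaw_yaw),0]); z=np.cross(x,y)
    return R.from_matrix(np.c_[x,y,z]).as_rotvec()
E
python3 - <<'E'
from station import env
from h import *
s=env.get_state(); p=env.camera_params("wrist"); K,Rm,t=cam(p)
T=R.from_rotvec(s["orientation"]).as_matrix(); print(T.round(3))
print("cam in tool",T.T@(-Rm.T@t-s["position"])," fwd in tool",T.T@Rm[2],"imgx",T.T@Rm[0])
for yaw in np.radians([0,90,180,270]):
  for pos in[(.55,-.07,.38),(.5,-.2,.4),(.66,-.2,.23),(.45,-.08,.2),(.55,.07,.2)]:
    q=env.ik(pos,ori(yaw)); print(round(np.degrees(yaw)),pos,None if q is None else np.round(q,2))
E
```

```text
[[-0.     0.452  0.892]
 [-0.001  0.892 -0.452]
 [-1.    -0.001  0.   ]]
cam in tool [ 0.03084089 -0.00072999 -0.07909872]  fwd in tool [ 9.49369016e-01 -2.42633446e-04  3.14163036e-01] imgx [ 5.39687407e-04  9.99999486e-01 -8.58564342e-04]
0 (0.55, -0.07, 0.38) [-0.59  0.31  0.74  1.94 -0.25  0.99  0.26]
0 (0.5, -0.2, 0.4) [-0.55  0.32  1.01  1.96 -0.32  1.03  0.59]
0 (0.66, -0.2, 0.23) [-0.23  0.72  0.62  1.72 -0.53  0.87  0.63]
0 (0.45, -0.08, 0.2) [-0.47  0.47  0.61  2.27 -0.52  0.54  0.55]
0 (0.55, 0.07, 0.2) [-0.63  0.56  0.49  2.05 -0.43  0.63  0.15]
90 (0.55, -0.07, 0.38) [-0.49  0.29  0.6   1.93 -0.2   0.98  1.78]
90 (0.5, -0.2, 0.4) [-0.49  0.29  0.91  1.95 -0.27  1.02  2.11]
90 (0.66, -0.2, 0.23) [-0.12  0.68  0.46  1.72 -0.38  0.84  2.08]
90 (0.45, -0.08, 0.2) [-0.32  0.42  0.42  2.26 -0.35  0.52  1.94]
90 (0.55, 0.07, 0.2) [-0.41  0.51  0.21  2.04 -0.18  0.61  1.49]
180 (0.55, -0.07, 0.38) [-0.89  0.52  1.22  1.95 -0.56  1.07 -2.57]
180 (0.5, -0.2, 0.4) [-0.68  0.44  1.23  1.96 -0.47  1.08 -2.39]
180 (0.66, -0.2, 0.23) [-0.43  0.91  1.01  1.73 -0.89  1.03 -2.24]
180 (0.45, -0.08, 0.2) [-0.75  0.66  1.01  2.28 -0.92  0.71 -2.2 ]
180 (0.55, 0.07, 0.2) [ 0.54  0.75 -1.03  1.98  0.83  0.91  2.2 ]
270 (0.55, -0.07, 0.38) [-0.77  0.39  1.    1.94 -0.39  1.01 -1.17]
270 (0.5, -0.2, 0.4) [-0.54  0.31  0.99  1.96 -0.31  1.03 -0.99]
270 (0.66, -0.2, 0.23) [-0.34  0.8   0.83  1.73 -0.72  0.94 -0.79]
270 (0.45, -0.08, 0.2) [-0.63  0.54  0.82  2.27 -0.73  0.61 -0.82]
270 (0.55, 0.07, 0.2) [-0.68  0.58  0.56  2.05 -0.5   0.65 -1.35]
```

```bash
python3 - <<'E'
from station import env
from h import *
import pickle
env.movep((.64,-.08,.40),ori(np.pi/2)); print(env.get_state()["t"])
env.move_gripper(0.0)
p=env.camera_params("wrist"); im=env.grab_frame("wrist"); pickle.dump(p,open("w1.pkl","wb"))
cv2.imwrite("pics/w1.png",im); print(env.get_state()["t"],env.get_state()["finger_gap"],env.get_state()["ft_force"])
E
```

```text
2.8333
3.65 -0.00013997605504181859 [-0.15919124 -0.09409669 -0.10079899]
```

View pics/w1.png

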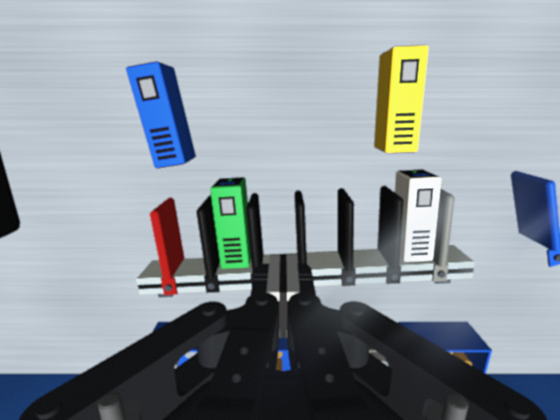

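The wrist view shows the red plate at left (165,245), then div5 (207,245), green in gap 2 (232,225), div4 (254,230) and div3 (300,230). Gap 3, between div4 and div3, is empty. Yellow is at (402,100).

```bash
python3 - <<'E'
import cv2
im=cv2.imread("pics/w1.png")
cv2.imwrite("pics/w1a.png",cv2.resize(im[160:310,130:330],None,fx=4,fy=4,interpolation=cv2.INTER_CUBIC))
cv2.imwrite("pics/w1b.png",cv2.resize(im[35:165,350:450],None,fx=4.5,fy=4.5,interpolation=cv2.INTER_CUBIC))
E
```

```text
(no output)
```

View pics/w1a.png

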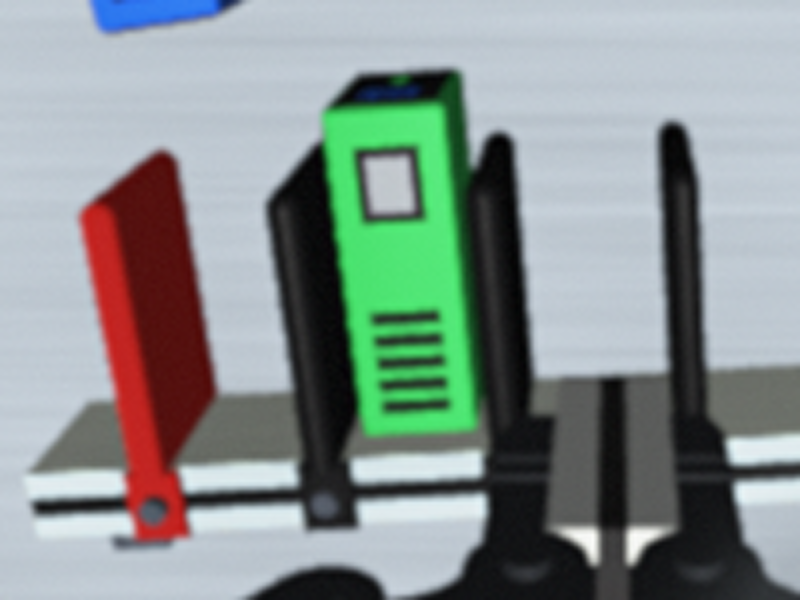

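View pics/w1b.png

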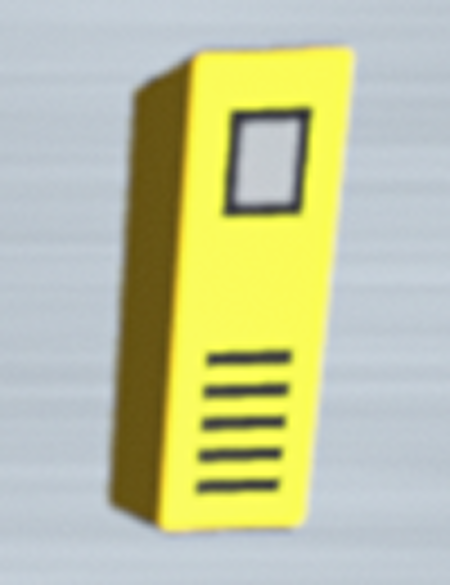

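```bash
python3 - <<'E'
from h import *
import pickle
p=pickle.load(open("w1.pkl","rb"))
a=lambda L:np.array(L)/4+[130,160]
for n,L in dict(red=[(97,212),(150,460)],d5=[(281,208),(315,460)],d4=[(485,193),(508,425)],d3=[(681,183),(692,415)]).items():
    q=ray(p,a(L),.056)[:,:2]; d=q[1]-q[0]; print(n,q.round(4).tolist(),np.degrees(np.arctan2(d[1],d[0])).round(2))
print("rail",ray(p,[(137,278.5),(473,262.5)],.048).round(4).tolist())
q=ray(p,np.array([(195,52),(355,48),(303,525),(160,525)])/4.5+[350,35],.046)[:,:2]; print(q.round(4).tolist(),q.mean(0))
E
```

```text
red [[0.6694, -0.2199], [0.7452, -0.2145]] 4.1
d5 [[0.6682, -0.1702], [0.7452, -0.1668]] 2.54
d4 [[0.6639, -0.1152], [0.7337, -0.1108]] 3.6
d3 [[0.661, -0.0627], [0.7305, -0.0583]] 3.65
rail [[0.7547, -0.2547, 0.048], [0.7329, 0.1406, 0.048]]
[[0.5066, 0.0226], [0.5059, 0.056], [0.6049, 0.0588], [0.6049, 0.0257]] [0.55558661 0.04077523]
```

```bash
python3 - <<'E'
from station import env
from h import *
Y=0.0545; o=ori(Y); T=.173
S=lambda:env.get_state()
pts=[("red",.695,-.2181),("d5",.6945,-.169),("d4",.6925,-.1132)]
env.movep((.695,-.2181,.07+T),o); print("above",S()["t"],S()["position"])
z=.07
for n,x,y in pts:
    if n!="red": env.servo_line((x,y,z+T),v=.1)
    f0=S()["ft_force"]
    hit=env.servo_line((x,y,.050+T),v=.02,f_stop=3.0)
    s=S(); zt=s["position"][2]-T; print(n,hit,"tip z",zt.round(4),"xy",s["position"][:2].round(4),"dF",(s["ft_force"]-f0).round(2),"t",s["t"])
    z=.059
    env.servo_line((x,y,z+T),v=.05)
env.servo_line((.692,-.087,z+T),v=.1)
s=S();print("gap3",s["position"].round(4),s["t"],s["ft_force"].round(2))
E
```

```text
above 4.6583 [ 0.69524793 -0.21755843  0.24340648]
red True tip z 0.0564 xy [ 0.695  -0.2181] dF [-1.65  0.53  8.74] t 5.35
d5 True tip z 0.0564 xy [ 0.6945 -0.17  ] dF [-1.92  1.62  7.44] t 6.5333
d4 True tip z 0.0563 xy [ 0.6926 -0.1142] dF [-1.07  0.59  8.37] t 7.7833
gap3 [ 0.6921 -0.0858  0.2318] 8.4417 [ 0.42  0.82 -0.23]
```

```bash
python3 - <<'E'
from station import env
from h import *
import pickle
Y=0.0545; o=ori(Y); T=.173; S=lambda:env.get_state()
ry=np.array([-np.sin(Y),np.cos(Y)])
end=np.array([.5612,-.0662])+.002*ry; st=end+.158*ry
env.servo_line((.692,-.087,.10+T),v=.15)
env.movep((*st,.10+T),o)
env.move_gripper(.05); print(S()["t"],S()["finger_gap"])
h=env.servo_line((*st,.018+T),v=.1,f_stop=8); print("down",h,S()["position"].round(4),S()["t"])
f0=S()["ft_force"]
env.servo_line((*end,.018+T),v=.05)
s=S();print("pushed",s["position"].round(4),(s["ft_force"]-f0).round(2),s["t"])
b=end+.03*ry
env.servo_line((*b,.018+T),v=.15)
env.servo_line((*b,.10+T),v=.2)
env.movep((.64,-.08,.40),ori(np.pi/2))
p=env.camera_params("wrist"); im=env.grab_frame("wrist"); pickle.dump(p,open("w2.pkl","wb"))
cv2.imwrite("pics/w2.png",im); print(S()["t"])
E
```

```text
10.3083 0.050051665114214695
down False [0.5527 0.0935 0.1914] 11.275
pushed [ 0.5611 -0.0641  0.191 ] [0.17 3.77 2.16] 14.5833
16.7417
```

View pics/w2.png

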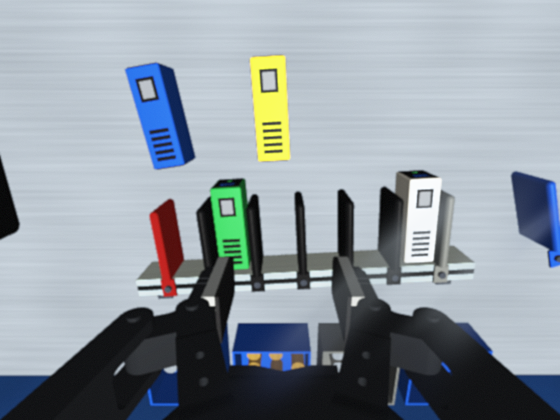

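Yellow now stands at (270,108), in line with the gap between the dividers at 254 and 300. Next I measure it.

```bash
cat > my.py <<'E'
from h import *
def yellow(im,p):
    hsv=cv2.cvtColor(im,cv2.COLOR_BGR2HSV); m=cv2.inRange(hsv,(22,100,150),(36,255,255))
    m=cv2.morphologyEx(m,cv2.MORPH_CLOSE,np.ones((15,15)))
    c=max(cv2.findContours(m,0,1)[0],key=cv2.contourArea)[:,0]
    q=ray(p,c,.046)[:,:2]*1000
    r=cv2.minAreaRect(q.astype(np.float32)); return np.array(r[0])/1000,r[1],r[2]
E
python3 - <<'E'
from my import *
import pickle
for k in(1,2): print(yellow(cv2.imread(f"pics/w{k}.png"),pickle.load(open(f"w{k}.pkl","rb"))))
im=cv2.imread("pics/w2.png")
cv2.imwrite("pics/w2a.png",cv2.resize(im[40:300,220:330],None,fx=4/2*1.15,fy=4/2*1.15,interpolation=cv2.INTER_CUBIC))
cv2.imwrite("pics/w2b.png",cv2.resize(im[180:300,200:330],None,fx=5,fy=5,interpolation=cv2.INTER_CUBIC))
E
```

```text
(array([0.55547931, 0.0396526 ]), (99.43482208251953, 33.93381118774414), 1.754364013671875)
(array([ 0.56316675, -0.09338248]), (99.51740264892578, 33.543190002441406), 3.147939682006836)
```

View pics/w2b.png

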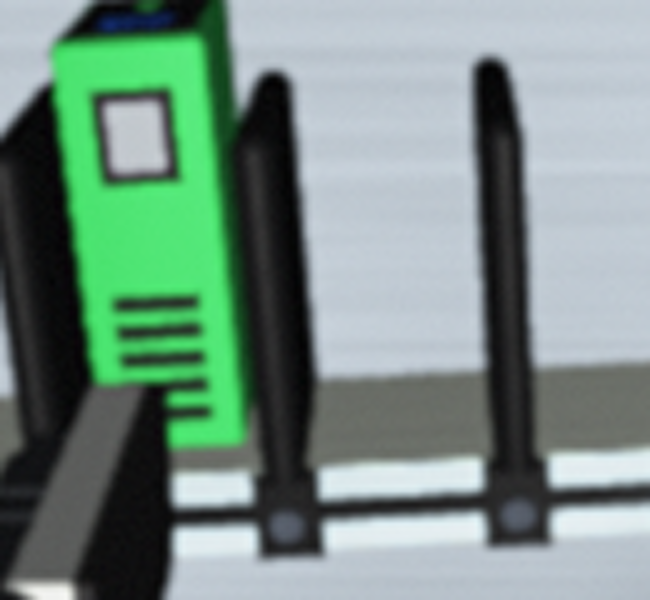

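```bash
python3 - <<'E'
from h import *
import pickle
p=pickle.load(open("w2.pkl","rb"))
a=lambda L:np.array(L)/5+[200,180]
for n,L in dict(d4=[(256,150),(285,462)],d3=[(501,140),(515,460)]).items():
    q=ray(p,a(L),.056)[:,:2]; d=q[1]-q[0]; print(n,q.round(4).tolist(),np.degrees(np.arctan2(d[1],d[0])).round(2))
# bolts on brackets at rail top (z~.056?)
print(ray(p,a([(288,525),(518,514)]),.056).round(4))
c=np.array([.56317,-.09338]); Y=.0549
for s in(.1,.135): print(c+s*np.array([np.cos(Y),np.sin(Y)]))
E
```

```text
d4 [[0.6646, -0.115], [0.74, -0.1109]] 3.16
d3 [[0.6623, -0.0626], [0.7395, -0.0581]] 3.34
[[ 0.7566 -0.1106  0.056 ]
 [ 0.7537 -0.0572  0.056 ]]
[ 0.66301934 -0.08789276]
[ 0.69796661 -0.08597222]
```

```bash
python3 - <<'E'
from station import env
from h import *
import pickle
Y=0.0554; o=ori(np.pi/2+Y); T=.173; S=lambda:env.get_state()
rx=np.array([np.cos(Y),np.sin(Y)]); ry=np.array([-rx[1],rx[0]])
c=np.array([.5632,-.0936])
P=lambda s:tuple(c+s*rx-.0005*ry)   # tool centre at s along axis from module's centre
env.movep((*P(-.088),.11+T),o)
env.move_gripper(0.)
h=env.servo_line((*P(-.088),.018+T),v=.1,f_stop=8); print("down",h,S()["position"].round(4),S()["t"])
f0=S()["ft_force"]
h=env.servo_line((*P(.02),.018+T),v=.05,f_stop=15)
s=S();print("A",h,s["position"].round(4),(s["ft_force"]-f0).round(2),s["t"])
if not h:
    h=env.servo_line((*P(.085),.018+T),v=.035,f_stop=15)
    s=S();print("B",h,s["position"].round(4),(s["ft_force"]-f0).round(2),(s["position"][:2]-c)@rx,s["t"])
cv2.imwrite("pics/side3.png",env.grab_frame("side"))
E
```

```text
down False [ 0.4756 -0.0991  0.1914] 19.1667
A False [ 0.583  -0.0931  0.1908] [-6.78 -0.69  5.73] 21.475
B True [ 0.6332 -0.0903  0.1902] [1.16 0.42 0.25] 0.07008594789357353 22.8
```

View pics/side3.png

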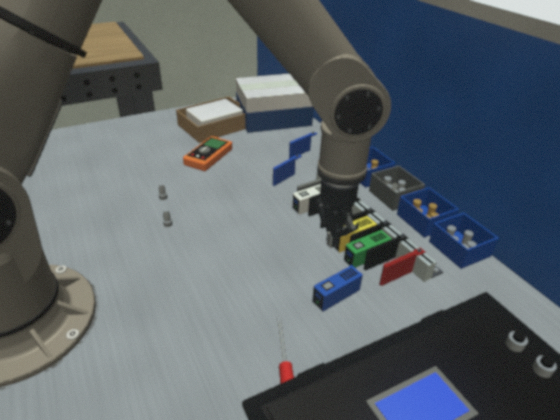

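It stopped within 1 mm of the computed home position. I'll press gently once more, back off and inspect.

```bash
python3 - <<'E'
from station import env
from my import *
import pickle
Y=0.0554; T=.173; S=lambda:env.get_state()
rx=np.array([np.cos(Y),np.sin(Y)])
s=S(); p0=s["position"]; f0=s["ft_force"]
t=p0.copy(); t[:2]+=.01*rx
h=env.servo_line(tuple(t),v=.02,f_stop=20); s=S(); print("press",h,s["position"].round(4),(s["ft_force"]-f0).round(2),s["t"])
b=p0.copy(); b[:2]-=.04*rx; env.servo_line(tuple(b),v=.12)
b[2]=.12+T; env.servo_line(tuple(b),v=.2)
env.movep((.64,-.08,.40),ori(np.pi/2))
p=env.camera_params("wrist"); im=env.grab_frame("wrist"); pickle.dump(p,open("w4.pkl","wb"))
cv2.imwrite("pics/w4.png",im); print(S()["t"],yellow(im,p))
cv2.imwrite("pics/w4a.png",cv2.resize(im[150:300,130:330],None,fx=4,fy=4,interpolation=cv2.INTER_CUBIC))
E
```

```text
press True [ 0.6337 -0.0903  0.1896] [ 0.48 -0.06  0.68] 23.125
24.8667 (array([ 0.68840997, -0.08680905]), (89.98114776611328, 35.121543884277344), 3.9550535678863525)
```

View pics/w4.png

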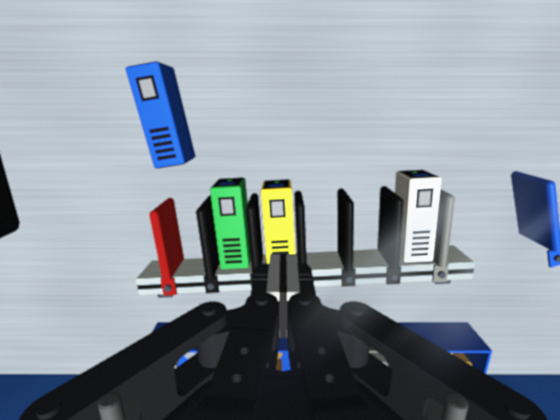

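View pics/w4a.png

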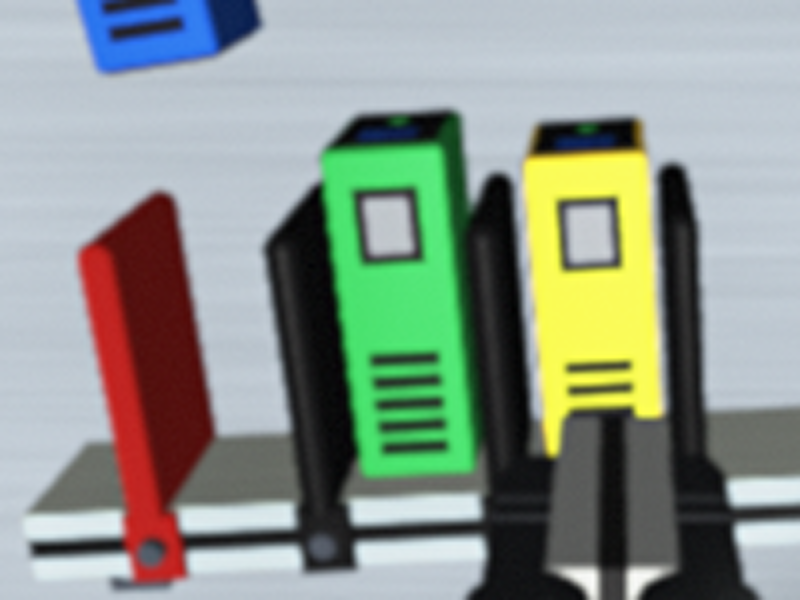

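```bash
python3 - <<'E'
from station import env
from my import *
import pickle
env.movep((.66,.03,.37),ori(np.pi/2))
p=env.camera_params("wrist"); im=env.grab_frame("wrist"); pickle.dump(p,open("w5.pkl","wb"))
cv2.imwrite("pics/w5.png",im); print(env.get_state()["t"],yellow(im,p))
u=proj(p,[(.7,-.09,.05)])[0].astype(int); print(u)
x0=max(u[0]-100,0);y0=max(u[1]-80,0); print(x0,y0)
cv2.imwrite("pics/w5a.png",cv2.resize(im[y0:y0+150,x0:x0+200],None,fx=4,fy=4,interpolation=cv2.INTER_CUBIC))
E
```

```text
25.45 (array([ 0.69413281, -0.08552042]), (100.43265533447266, 34.98675537109375), 3.2674508094787598)
[164 232]
64 152
```

View pics/w5a.png

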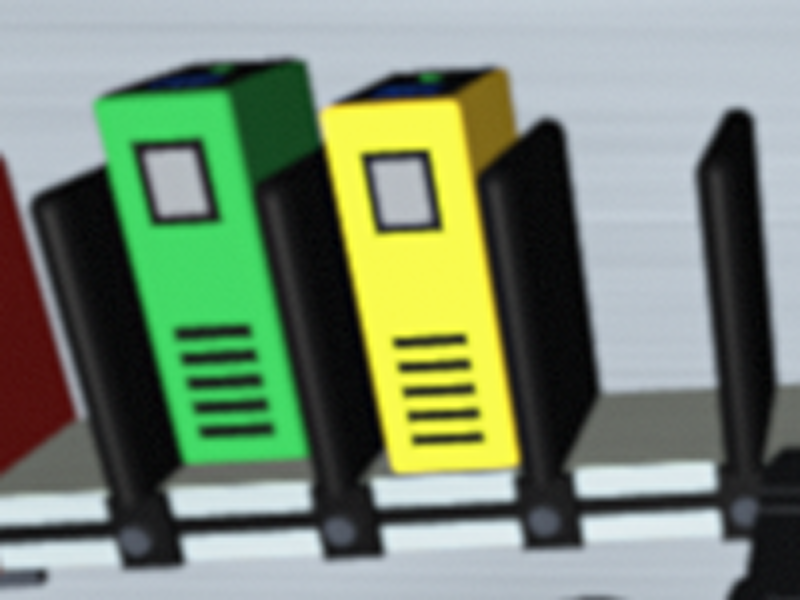

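Yellow's far edge at about (178,268) meets the rail's front edge with no gap, and it is square between div4 and div3. Blue, green and white sit at the same pixels as before. I'm handing in.

```bash
python3 - <<'E'
from station import env
env.finish_job(); print(env.get_state()["t"])
E
```

```text
the job is handed in; nothing more can be done
the job is handed in; nothing more can be done
```

The yellow module is home in the third gap from the red end, and I handed the job in at about 25.5 s.

**Counting:** With the fingers shut I touched the red end plate, div5 and div4 in that order. Each touch was felt at 7–9 N with the fingertip at about 56 mm. I lifted about 3 mm between touches rather than dragging the fingertip. I stopped over the third gap, between div4 and div3, without touching div3.

**Pushing:** I pushed the yellow module sideways along the bench with the part-opened fingers until it lined up with the gap. Then I pushed it from behind with the fingers shut until it met the rail. A second press moved it only 0.5 mm.

**Last checks:**
- The final close view puts the yellow module's centre at (0.694, -0.086), against an expected (0.695, -0.087).
- Its yaw is 3.27°, against about 3.2° for the rack.
- It stands upright, its far edge flush with the rail, with the arm clear of everything.
- The blue, green and white modules look the same as before. The meter, plugs and screwdriver were last seen in the side view, also unchanged.
- The first check view after the push gave a shortened outline, 90 mm long, because the fingers hid the module's far end. A second, unobstructed view settled it.
- The green module looked to stand a few millimetres farther out than yellow. It was at that position before I started, and I left it there.

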